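Load cleaned rollers into a feed track with tongs

ROBOT

A 7-joint arm with a two-finger parallel gripper is mounted at the origin on a cart in front of the work surface, level with it; the furniture and walls round the work are solid. World frame = base frame: x ahead of the robot, y to its left, z up, the work surface at z = 0. Lengths are in mm, angles in rad, forces in N, time in s.
With the tool pointing down it reaches from about 400 to 750 mm from the base axis. Payload 19.5 kg.
Tool frame: the origin (TCP) lies at the very end of the fingers, on their centre line; the grasp point (between the pads) lies 19 mm behind it (arm.pinch_z is the distance from the TCP to the grasp point, in mm); z points along the fingers, y is the direction in which the jaws open and shut (so a half turn about z gives the same grasp; the last joint's range is limited). The gripper opens to 85 mm and grips with 20 to 120 N. Pads are 22 mm wide; open, the fingers measure 114 mm over their backs; the gripper's body (76 mm by 85 mm) begins 54 mm behind the grasp point. The pads swing forward as they close: fully open they stand 13 mm farther back than shut.
Start: joints at [-1.148, 0.707, -0.028, 1.485, 0.022, 0.951, -0.075], TCP at [257.724, 513.978, 231.268] pointing down, gripper open.
Joint ranges: [-2.71, 2.71], [-0.32, 2.16], [-1.57, 1.52], [0, 2.45], [-1.46, 4.6], [0, 2.02], [-2.83, 2.83]. Speed limits (rad/s): [1.89, 1.89, 2.57, 2.57, 3.01, 3.01, 3.01].

INTERFACE

Orientations are given as a unit quaternion [w, x, y, z].
In Python, from station import arm gives the robot as it stands.
- The arm moves only by the tool servo_tool, never from a script. Its argument "moves" is text: rows parted by semicolons, each of 5 numbers parted by spaces: the shift along the tool's x, y, z in m, then the turn about the tool's z in rad, then the finger opening in m, from 0 to 0.0854. A call has 1 to 12 rows; each row shifts and turns the pose as measured when the row begins, along the tool's axes as they then stand; what a row does not reach is not made up. A row lasts 1/8 s, in which the tool goes at most 62.5 mm and 10.7 degrees, less where a joint would pass 70% of its speed; a pose out of reach is approached as far as the arm can. A call is refused whole if a number of a shift passes 0.0625 or a number of a turn 0.188, either way. A call with a gripper value outside its range is refused whole. The fingers move at their own pace and stop on an object; "squeeze" is the grip in N (left out, the last holds). Time passes only in rows, so rows that do not move let the fingers close. It gives the time, the measured TCP pose, the force and the opening at its end, in the units of the state.
- arm.read_state(): the state, without advancing time (a new reading comes with each control period).
- arm.capture(name): name is "scene" or "side" or "wrist"; returns the picture (480x640x3 uint8, red, green, blue); there is no depth.
- arm.camera_info(name): a dict with "fx", "fy", "cx", "cy" (pixels), "k1" (the pictures are not rectified: a ray, as slopes to the right and down, at radius r is drawn at 1 + k1 r^2 times it, then the intrinsics apply), "position" and "attitude" of the camera in the world. Camera axes: x right, y up, looking along -z (the intrinsics and any distortion apply to the point x, -y, -z); pixel columns grow to the right and rows downward; lengths in mm; the calibration is good to about 2 mm. A picture is of the moment at which its call begins: read the wrist's pose just before it. camera_info takes no time and is no camera call; for the wrist camera it gives the pose at the moment of the call.
- arm.finish_job(): hands the job in, once; it reports no verdict.
The state is a dict: "time": time; "joints": joint angles; "qvel": joint speeds; "joint_torque": joint torques, N m; "ee_pos": TCP position; "orientation": TCP orientation; "contact_force": force on the tool from outside, world axes, zero at the start; "moment": the same for the moment, N m; "grip_width": finger opening in mm.
Only numpy, scipy, OpenCV 4.12 (cv2) and the standard library are available. Lean on these libraries where they do the work, as an engineer would, in place of code of your own. Each camera call takes 0.05 s, during which the arm holds its last target. There are 200 camera calls.

TASK

Using only the sprung tongs, load the two freshly degreased rollers into the gravity-feed track: the thick roller first, so that it rolls down to the stop, then the thin one, so that it queues up behind it. Pinch the rollers gently, lower each one until it rests on the upper part of the track before letting go (do not drop it), and never touch the rollers with the gripper itself; finally stand the tongs back in their holder, without pushing the wedge or the tape roll about.

Things in the scene. Friction and masses are not known exactly. Their poses are not given: they have to be found in the camera images.
- tongs_grip (a point): Sprung steel tongs (85 g, 104 mm high) standing tips down in the holder, z up; this point lies midway between the two black rubber grip plates (18 mm wide, 26 mm high), 64 mm above the feet. The arms lie at -y and +y: a gripper closes on the plates along y. Free, the plates measure 45 mm over their outsides. Squeezed, both arms bend in equally.
- tongs_tip (a point): Midway between the tongs' tip pads, 60 mm below the grip point. Pads: 14 mm along x, 6 mm thick, 12 mm high. They stand 50 mm apart inside (64 mm over the feet) when free, and are parallel and 30 mm apart, shut on a roller, at 38 mm over the grip plates. 0.36 of the squeeze on the plates beyond the spring reaches the pads.
- tongs_hinge (a point): Centre of the hinge knuckle at the tongs' top, 34 mm above the grip point (knuckle top 40 mm above it). A spring in it pushes each plate outward with 7 N at 45 mm over the plates, 13 N at 38 mm: a gripper set to 42 to 43 mm carries the tongs open, by the spring's push alone, tips then about 43 mm apart. Knocks turn them in the hand.
- tongs_arm (a joint): Closing angle of the tongs: 0 open (tips 50 mm apart), 0.22 shut on a 30 mm long roller, at most 0.30.
- holder: Dark wooden block, 56 x 110 mm, 38 mm high, with a slot open at the top in which the tongs stand; it is to the left or the right of the rack. Fixed. Origin: centre of its underside. The slot is 24 mm along x, 80 mm along y, its floor at z = 8 mm. The tongs stand in it with their arms along +-y.
- rack: Light wooden drying rack, 70 x 180 x 10 mm board with two V-shaped saddles (12 mm wide along y) at y = -45 and +45 mm that carry the rollers; origin: centre of its underside. Rollers lie with their axis along its y; their ends stand out 9 mm on each side of the saddle. Fixed.
- big_roller_centre (a point): Thick steel roller, 36 mm diameter, 30 mm long, with flat ends, about 80 g, hollow: more than about 20 N from each tong tip marks it. Point at its centre, y axis along the roller's axis. On the rack its centre is 49 mm above the bench. Either saddle may hold it; the guitar's neck and pegs behind (under 90 mm high) must be passed over.
- small_roller_centre (a point): Thin steel roller, 26 mm diameter, 30 mm long, otherwise alike, about 50 g; point at its centre, y axis along the roller's axis. On the rack its centre is 42 mm above the bench.
- track: Gravity-feed track: a straight aluminium channel, 240 mm long, 34 mm wide inside, with side walls 6 mm high above its floor and 4 mm thick, on a plywood base 250 x 70 mm. Fixed. Origin: centre of the base's underside; x points downhill (slope 0.14 rad), y across: a roller lies in the channel with its axis along y. A steel plate closes the low end, the upper end is open.
- track_load (a point): Point on the channel's floor at the loading place, 85 mm uphill of the track's middle, 58 mm above the bench.
- track_stop (a point): Point on the channel's floor at the stop plate, low end.
- wedge: Small pale wooden wedge, 24 x 70 x 14 mm, loose bystander; origin at the centre of its underside.
- tape: Small black tape roll, 55 mm across, 19 mm high, lying flat, loose bystander; origin at the centre of its underside.
Mind the look-alikes: they are no part of the job. There is more than one size of the part that bears tongs_grip; the job needs the larger.

How it is judged (in metres and radians):
On the way, in this order (a step that is already met when the one before it is completed fails the run):
1. the tongs, squeezed on the thick roller, have set it down on the upper half of the track and still hold it (contact force between big_roller and track above 0.3 N and contact force between big_roller and tongs above 0.5 N and x of big_roller_centre in the frame of track below -0.02 m), for 0.1 s.
2. the thick roller, let go, lies against the stop (x of big_roller_centre in the frame of track between 0.093 and 0.112 m and y of big_roller_centre in the frame of track between -0.012 and 0.012 m and z of big_roller_centre in the frame of track below 0.06 m and contact force between big_roller and tongs below 0.05 N), for 0.2 s.
3. the tongs, squeezed on the thin roller, have set it down on the upper half of the track and still hold it (contact force between small_roller and track above 0.3 N and contact force between small_roller and tongs above 0.5 N and x of small_roller_centre in the frame of track below -0.02 m), for 0.1 s.
4. the thin roller, let go, lies behind the thick one (x of big_roller_centre in the frame of track between 0.093 and 0.112 m and y of big_roller_centre in the frame of track between -0.012 and 0.012 m and z of each of big_roller_centre, small_roller_centre in the frame of track below 0.06 m and x of small_roller_centre in the frame of track between 0.06 and 0.083 m and y of small_roller_centre in the frame of track between -0.012 and 0.012 m and contact force between small_roller and tongs below 0.05 N), for 0.2 s.
At the end, for the whole second after the job is handed in: Thick roller in the channel against the stop, thin roller directly behind it (within about 1 cm), both at rest; tongs standing on the holder's slot floor, within 0.3 rad of upright, at rest (x of big_roller_centre in the frame of track between 0.093 and 0.112 m and y of big_roller_centre in the frame of track between -0.012 and 0.012 m and z of each of big_roller_centre, small_roller_centre in the frame of track below 0.06 m and x of small_roller_centre in the frame of track between 0.06 and 0.083 m and y of small_roller_centre in the frame of track between -0.012 and 0.012 m and linear speed of each of big_roller, small_roller, tongs below 0.02 m/s and x of tongs_grip in the frame of holder between -0.02 and 0.02 m and y of tongs_grip in the frame of holder between -0.02 and 0.02 m and z of tongs_grip in the frame of holder below 0.085 m and angle between tongs_grip's own z axis and vertical below 0.3 rad); the robot touches nothing.
It fails at once if the gripper or arm touches a roller (contact force between any of the fingers, the arm and big_roller above 0.3 N or contact force between any of the fingers, the arm and small_roller above 0.3 N).
It fails at once if a roller is pinched too hard: contact force with the tongs over 40 N in all (contact force between any of big_roller, small_roller and tongs above 40 N).
It fails at once if the wedge is pushed more than 3 cm (distance of wedge from where it was at the start of the episode above 0.03 m).
It fails at once if the tape is pushed more than 3 cm (distance of tape from where it was at the start of the episode above 0.03 m).
It also fails if it takes over 72 s, if anything falls off the work surface, if the arm or the gripper's body presses on something with over 40 N, if the wrist force passes 120 N, or if a joint passes its speed limit or range.

## Working session

There is one attempt and no reset: what is moved stays moved. The work goes in short steps, Python scripts to look and compute and a tool call to move; the robot and the scene stay as the last step left them, time stands still between calls to the robot, and variables do not carry over. Pictures are saved under pics/ and viewed, about 8 in all and at most 12, crops included, and the job is handed in when it is done.

Besides the shell and the picture viewer there is one more tool, called after ">>>" as name(argument=value, ...) on one line, values as JSON. servo_tool: Moves the arm, as the interface text tells. Its arguments: {"type":"object","properties":{"moves":{"type":"string"},"squeeze":{"type":"number"}},"required":["moves"]}

```bash
mkdir -p pics; ls
python3 - <<'E'
from station import arm
import cv2
s=arm.read_state();print(s['ee_pos'],s['orientation'],s['time'],s['grip_width'],arm.pinch_z)
for n in("scene","side","wrist"):
    i=arm.camera_info(n);print(n,i)
    cv2.imwrite(f"pics/{n}0.png",arm.capture(n)[:,:,::-1])
E
```

```text
pics
[257.61905122 513.76277835 230.82161097] [-1.11104260e-04  2.30314972e-01  9.73115980e-01 -5.38337325e-04] 0.0 85.33089362904494 18.700000000000003
scene {'fx': 532.6415085009578, 'fy': 532.6415085009578, 'cx': 315.1147458219485, 'cy': 241.91383214773657, 'k1': -0.13932599821862585, 'position': array([-167.5252829 , -415.2428238 ,  761.82489352]), 'attitude': array([ 0.78667792,  0.36846698, -0.21721953, -0.44518042])}
side {'fx': 597.9210750756913, 'fy': 597.9210750756913, 'cx': 315.2410359641168, 'cy': 242.22705990339014, 'k1': -0.17073867069278337, 'position': array([  498.79891447, -1033.55555359,   609.98506917]), 'attitude': array([ 0.85044527,  0.5260158 , -0.0067162 ,  0.00226179])}
wrist {'fx': 408.10259825697585, 'fy': 408.10259825697585, 'cx': 313.46264073854996, 'cy': 233.3450572019656, 'k1': -0.002202572681413422, 'position': array([186.21321832, 550.02928436, 373.85440797]), 'attitude': array([ 0.84028529, -0.13328391, -0.08196869,  0.51907337])}
```

View pics/scene0.png

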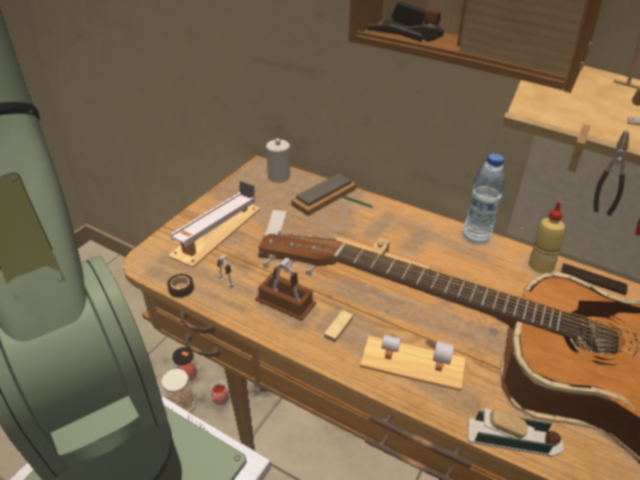

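View pics/side0.png

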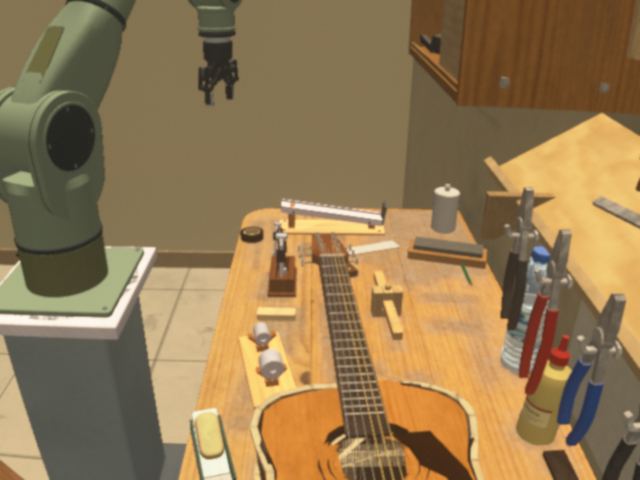

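```bash
cat > h.py <<'E'
import numpy as np, cv2
from station import arm
from scipy.spatial.transform import Rotation as R
def info(n):
    i=arm.camera_info(n); q=i['attitude']; i['R']=R.from_quat([q[1],q[2],q[3],q[0]]).as_matrix(); return i
def ray(i,u,v):
    x=(u-i['cx'])/i['fx'];y=(v-i['cy'])/i['fy'];a,b=x,y
    for _ in range(20):
        f=1+i['k1']*(a*a+b*b);a,b=x/f,y/f
    d=i['R']@np.array([a,-b,-1.]);return np.array(i['position']),d/np.linalg.norm(d)
def onz(i,u,v,z):
    p,d=ray(i,u,v);return p+d*(z-p[2])/d[2]
def tri(i,a,j,b):
    p,d=ray(i,*a);q,e=ray(j,*b)
    s=np.linalg.lstsq(np.c_[d,-e],q-p,rcond=None)[0];A=p+d*s[0];B=q+e*s[1]
    return (A+B)/2,np.linalg.norm(A-B)
def proj(i,P):
    c=i['R'].T@(np.asarray(P,float)-i['position']);a,b=c[0]/-c[2],-c[1]/-c[2];f=1+i['k1']*(a*a+b*b)
    return i['cx']+i['fx']*a*f,i['cy']+i['fy']*b*f
E
python3 - <<'E'
import cv2
a=cv2.imread('pics/scene0.png');b=cv2.imread('pics/side0.png')
c1=cv2.resize(a[175:405,150:480],None,fx=2.4,fy=2.4,interpolation=cv2.INTER_CUBIC)
c2=cv2.resize(b[190:410,200:400],None,fx=2.7,fy=2.7,interpolation=cv2.INTER_CUBIC)
cv2.imwrite('pics/c1.png',c1);cv2.imwrite('pics/c2.png',c2)
E
```

```text
(no output)
```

View pics/c1.png

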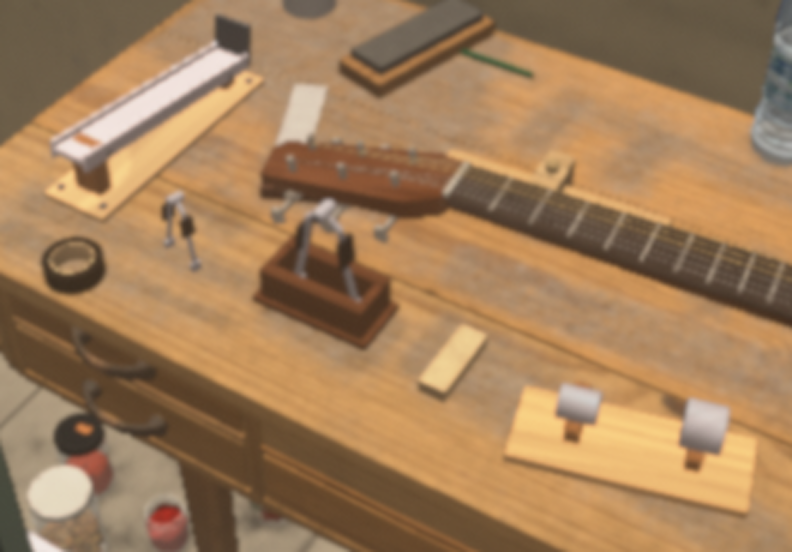

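View pics/c2.png

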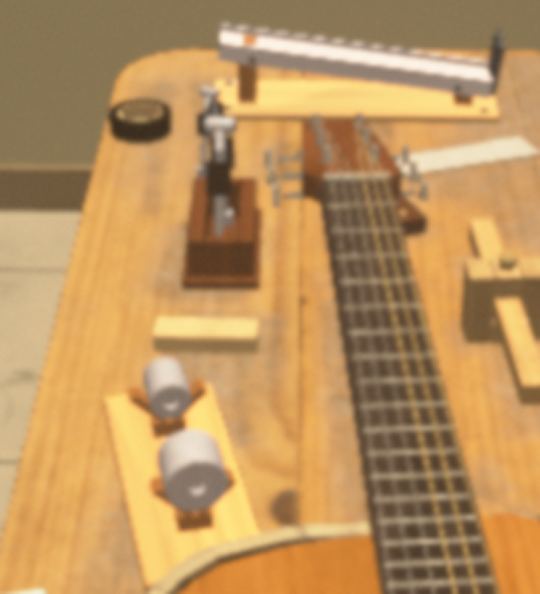

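Run:
```python
from h import *
s=info('scene');d=info('side')
S=lambda x,y:(150+(x-.7)/2.4,175+(y-.7)/2.4)
D=lambda x,y:(200+(x-.8)/2.7,190+(y-.8)/2.7)
for n,a,b in [('hinge',(325,212),(221,124)),('small c',(579,403),(167,388)),('big c',(706,428),(193,470)),
 ('tr near upper corner(right wall top)',(83,162),(220,50)),('holder c',(325,270),(222,183)),('stop top',(233,35),(497,45))]:
    p,e=tri(s,S(*a),d,D(*b));print(n,p.round(1),round(e,1))
for n,a,z in [('h base L',(254,297),0),('h base front',(368,346),0),('h base R',(396,310),0),('rack L',(505,455),0),('rack front',(747,511),0),('rack top L',(505,447),10),('rack top far',(525,386),10),('rack top R',(757,437),10),('rack top fr',(747,502),10),
 ('wedge',(453,360),14),('tape',(73,258),19),('tb near',(46,193),8),('tb front',(103,215),8),('tb far R',(264,80),8)]:
    print('S',n,onz(s,*S(*a),z).round(0)[:2])
for n,a,z in [('h base L',(184,285),0),('h base R',(258,287),0),('rack far L',(106,398),10),('rack far R',(210,383),10),('wedge',(206,328),14),('tb nearL',(222,112),8),('tb nearR',(497,118),8),('small z',(167,388),42),('big',(193,470),49),('tape',(140,108),19)]:
    print('D',n,onz(d,*D(*a),z).round(0)[:2])
```

```text
hinge [443.8   0.7 106.4] 1.7
small c [ 422.  -231.6   43. ] 1.1
big c [ 442.6 -321.    50. ] 0.9
tr near upper corner(right wall top) [431.2 245.1  59.1] 0.3
holder c [440.9   0.6  54. ] 12.3
stop top [669.6 258.8  56.5] 10.1
S h base L [422.  60.]
S h base front [424. -50.]
S h base R [470. -49.]
S rack L [ 384. -194.]
S rack front [ 428. -368.]
S rack top L [ 383. -193.]
S rack top far [ 444. -180.]
S rack top R [ 488. -353.]
S rack top fr [ 427. -366.]
S wedge [ 435. -121.]
S tape [364. 204.]
S tb near [423. 292.]
S tb front [428. 228.]
S tb far R [670. 224.]
D h base L [418. -44.]
D h base R [472. -45.]
D rack far L [ 379. -198.]
D rack far R [ 444. -180.]
D wedge [ 439. -121.]
D tb nearL [433. 229.]
D tb nearR [671. 223.]
D small z [ 422. -231.]
D big [ 443. -319.]
D tape [364. 212.]
```

Candidates for the tongs are the large tongs standing in the holder (scene 285,264) and the small look-alike standing free (scene 224,268). I choose the ones in the holder. Hinge height measured 106 mm, as expected.

The thick roller is at scene (444,353), at about (443,-321), and the thin one at (391,343), at about (422,-232).

>>> servo_tool(moves="0 0 0 -0.155 0.0854;0 0 0 -0.155 0.0854;0 0 0 -0.155 0.0854;-0.02 -0.055 0.002 0 0.0854;-0.02 -0.055 0.002 0 0.0854;-0.02 -0.055 0.002 0 0.0854;-0.02 -0.055 0.002 0 0.0854;-0.02 -0.055 0.002 0 0.0854;-0.02 -0.055 0.002 0 0.0854;-0.02 -0.055 0.002 0 0.0854;-0.02 -0.055 0.002 0 0.0854", squeeze=30)

```text
time: 1.52
ee_pos: [427.6, 65.7, 213.3]
orientation: [-0.0, -0.011, 1.0, -0.001]
contact_force: [0.8, 1.1, -0.6]
grip_width: 85.1
```

>>> servo_tool(moves="-0.009 -0.032 0.01 0 0.0854;-0.009 -0.032 0.01 0 0.0854;0 0 0 0 0.0854")

```text
time: 1.9
ee_pos: [448.0, -4.3, 192.3]
orientation: [-0.001, -0.008, 1.0, -0.001]
contact_force: [-0.1, 1.0, 0.6]
grip_width: 85.4
```

Run:
```python
from h import *
s=arm.read_state();print(s['ee_pos'],s['orientation'],s['contact_force'])
i=info('wrist');im=arm.capture('wrist')[:,:,::-1].copy();cv2.imwrite('pics/w1.png',im)
for P in [(445,1,112),(420,55,38),(420,-55,38),(472,-54,38),(472,56,38)]:print(P,proj(i,P))
```

```text
[448.01280109  -4.31524997 192.33413661] [-6.22028777e-04 -7.70805907e-03  9.99969461e-01 -1.12954963e-03] [-0.08289045  1.04948187  0.64129904]
(445, 1, 112) (np.float64(321.8662510994876), np.float64(240.68446225430932))
(420, 55, 38) (np.float64(394.49876512176365), np.float64(176.75495133490972))
(420, -55, 38) (np.float64(244.34414134787687), np.float64(174.3140986799761))
(472, -54, 38) (np.float64(248.07577546441587), np.float64(241.4745639227938))
(472, 56, 38) (np.float64(390.5990315648244), np.float64(243.7148035508437))
```

View pics/w1.png

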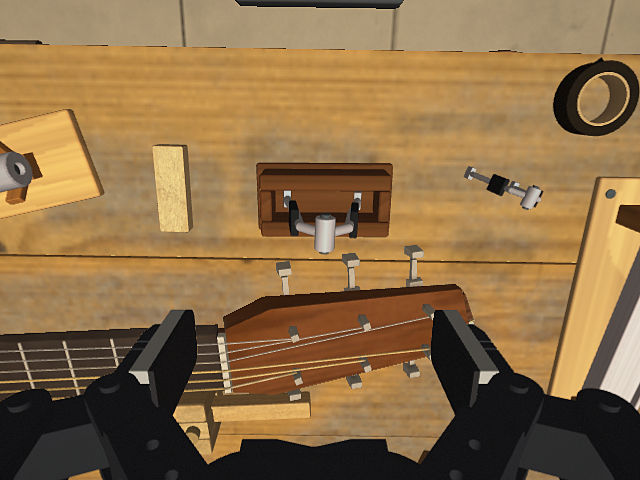

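Run:
```python
from h import *
i=info('wrist')
for n,u,v,z in [('knuckle top far',324.5,252,112),('knuckle top near',324.5,216,112),('knuckle c',324.5,234,108),('plateL top',294,203,85),('plateR top',354,205,85),('base? NL',257,163,0),('NL',257,163,38),('NR',392,163,38),('FR',388.5,236,38),('FL',260,236,38),('footL',288,199,14),('footR',358,200,14)]:
    print(n,onz(i,u,v,z).round(1))
```

```text
knuckle top far [452.    4.2 112. ]
knuckle top near [430.2   3.6 112. ]
knuckle c [442.3   4.  108. ]
plateL top [429.5 -15.   85. ]
plateR top [430.1  22.9  85. ]
base? NL [417.2 -49.3   0. ]
NL [411.7 -44.1  38. ]
NR [409.9  53.9  38. ]
FR [465.8  55.5  38. ]
FL [467.6 -43.2  38. ]
footL [443.7 -23.1  14. ]
footR [443.5  33.4  14. ]
```

>>> servo_tool(moves="0.0025 0.0045 0.03 0 0.0854;0.0025 0.004 0.03 0 0.0854;0 0 0.03 0 0.0854;0 0 0.03 0 0.0854;0 0 0.02 0 0.0854;0 0 0 0 0.0854")

```text
time: 2.7
ee_pos: [443.0, 12.0, 50.5]
orientation: [0.001, -0.012, 1.0, 0.001]
contact_force: [0.0, -0.2, 1.2]
grip_width: 85.5
```

>>> servo_tool(moves="0 -0.0075 0 0 0.0854;0 0 0 0 0.0854;0 0 0 0 0.06")

```text
time: 3.08
ee_pos: [444.0, 4.6, 52.6]
orientation: [0.003, -0.012, 1.0, 0.001]
contact_force: [0.4, 0.7, 0.3]
grip_width: 69.9
```

Run:
```python
from h import *
s=arm.read_state();print(s['ee_pos'],s['orientation'],s['grip_width'])
i=info('wrist');im=arm.capture('wrist')[:,:,::-1].copy()
cv2.imwrite('pics/w2.png',im)
```

```text
[444.00048777   4.56540475  52.58704181] [ 2.65317802e-03 -1.24940813e-02  9.99918162e-01  7.26336752e-04] 69.91986358212178
```

View pics/w2.png

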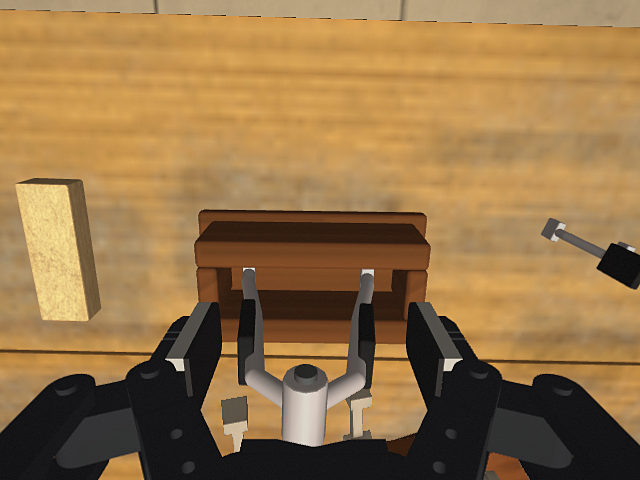

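>>> servo_tool(moves="0 -0.003 0.003 0 0.06;0 0 0 0 0.055;0 0 0 0 0.05;0 0 0 0 0.046;0 0 0 0 0.0425;0 0 0 0 0.0425;0 0 0 0 0.0425;0 0 0 0 0.0425", squeeze=30)

```text
time: 4.12
ee_pos: [444.7, 1.4, 50.5]
orientation: [0.004, -0.012, 1.0, 0.001]
contact_force: [0.4, -0.8, 1.5]
grip_width: 42.8
```

>>> servo_tool(moves="0 0 -0.02 0 0.0425;0 0 -0.04 0 0.0425;0 0 -0.045 0 0.0425;0 0 -0.035 0 0.0425;0 -0.03 0 0 0.0425;0.002 -0.05 0 0 0.0425;0.003 -0.055 0 0 0.0425;0.003 -0.055 0 0 0.0425;0.003 -0.04 0 -0.07 0.0425;0 -0.02 0 -0.07 0.0425;0 0 0 -0.07 0.0425;0 0 0 0 0.0425")

```text
time: 5.62
ee_pos: [439.2, -257.0, 193.3]
orientation: [0.003, -0.12, 0.993, 0.001]
contact_force: [0.0, 0.6, -1.2]
grip_width: 42.9
```

Run:
```python
from h import *
s=arm.read_state();print(s['ee_pos'],s['orientation'],s['grip_width'])
i=info('wrist');im=arm.capture('wrist')[:,:,::-1].copy()
cv2.imwrite('pics/w3.png',im)
for P in [(443,-321,49),(422,-232,42)]:print(proj(i,P))
```

```text
[ 439.15194942 -257.0023159   193.30076483] [ 2.63650699e-03 -1.20459604e-01  9.92714495e-01  6.81967422e-04] 42.924526138282744
(np.float64(224.60162125601906), np.float64(198.95473831736996))
(np.float64(350.6624920448886), np.float64(197.94587192984366))
```

View pics/w3.png

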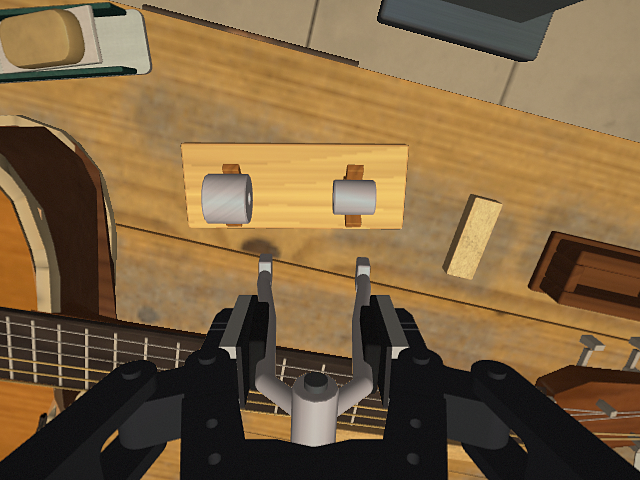

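Run:
```python
from h import *
i=info('wrist');s=arm.read_state();q=s['orientation'];T=R.from_quat([q[1],q[2],q[3],q[0]]).as_matrix();p=s['ee_pos']
def t(n,u,v,z):
    P=onz(i,u,v,z);print(n,P.round(1),'tool',(T.T@(P-p)).round(1))
t('big L',202,194,67);t('big R',252,199,45);t('big c',227,199.5,49)
t('big near edge',227,174,55);t('big far edge',227,225,49)
t('sm R',376,197,53);t('sm L',333,197,40);t('sm c',354.5,197,42)
t('sm near',354,180,47);t('sm far',354,215,42)
t('padL',266,266,155);t('padR',362,266,155);t('knuckle',314.5,381,233)
im=cv2.imread('pics/w3.png');cv2.imwrite('pics/w3c.png',cv2.resize(im[140:290,170:420],None,fx=3.2,fy=3.2,interpolation=cv2.INTER_CUBIC))
```

```text
big L [ 438.1 -333.5   67. ] tool [ 20.  -74.1 126.2]
big R [ 439.4 -302.2   45. ] tool [ 11.4 -44.1 148.3]
big c [ 442.9 -319.3   49. ] tool [ 11.9 -61.5 144.2]
big near edge [ 423.4 -321.5   55. ] tool [ 31.4 -59.  138.1]
big far edge [ 461.9 -315.9   49. ] tool [ -7.3 -62.7 144.3]
sm R [ 414.8 -216.4   53. ] tool [ 14.7  45.2 140.3]
sm L [ 424.9 -244.6   40. ] tool [ 11.7  15.3 153.3]
sm c [ 420.7 -229.4   42. ] tool [ 12.2  31.1 151.3]
sm near [ 407.8 -233.9   47. ] tool [ 25.8  29.8 146.2]
sm far [ 434.  -226.1   42. ] tool [ -1.6  31.1 151.4]
padL [ 440.4 -279.3  155. ] tool [  4.3 -22.   38.3]
padR [ 429.4 -234.6  155. ] tool [ 4.3 24.1 38.3]
knuckle [ 439.4 -255.9  233. ] tool [ -0.7   1.1 -39.7]
```

View pics/w3c.png

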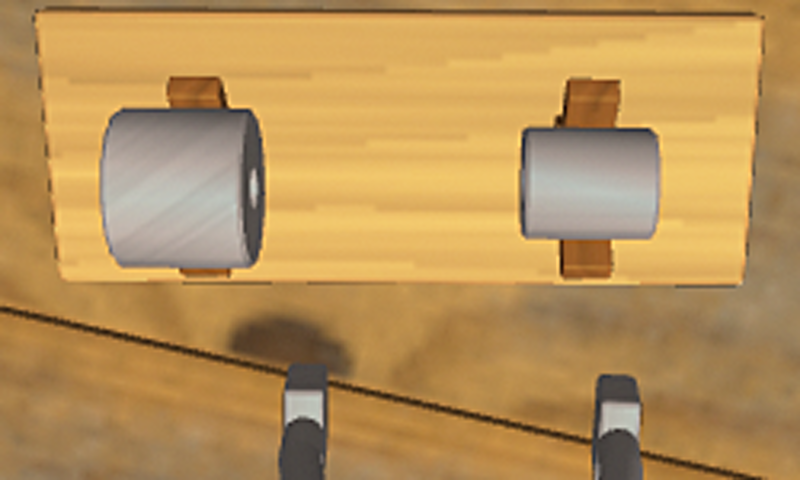

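>>> servo_tool(moves="0.004 -0.02 0.01 0 0.0425;0.004 -0.02 0.01 0 0.0425;0.003 -0.015 0.01 0 0.0425;0 0 0 0 0.0425;0 0 0 0 0.0425")

```text
time: 6.3
ee_pos: [441.7, -316.0, 160.7]
orientation: [0.002, -0.119, 0.993, 0.001]
contact_force: [0.8, 0.0, -1.1]
grip_width: 42.7
```

>>> servo_tool(moves="-0.0005 -0.002 0 0 0.0425;0 0 0.02 0 0.0425;0 0 0.02 0 0.0425;0 0 0 0 0.0425;0 0 0 0 0.0425")

```text
time: 6.92
ee_pos: [444.5, -316.7, 122.2]
orientation: [0.004, -0.12, 0.993, 0.0]
contact_force: [0.4, 0.1, -0.7]
grip_width: 42.8
```

Run:
```python
from h import *
s=arm.read_state();print(s['ee_pos'],s['orientation'],s['grip_width'])
im=arm.capture('wrist')[:,:,::-1].copy()
cv2.imwrite('pics/w4.png',cv2.resize(im[120:420,160:480],None,fx=2,fy=2,interpolation=cv2.INTER_CUBIC))
```

```text
[ 444.53023547 -316.69493242  122.24405819] [ 3.56628690e-03 -1.19676448e-01  9.92806538e-01  8.95602528e-05] 42.76238933459342
```

View pics/w4.png

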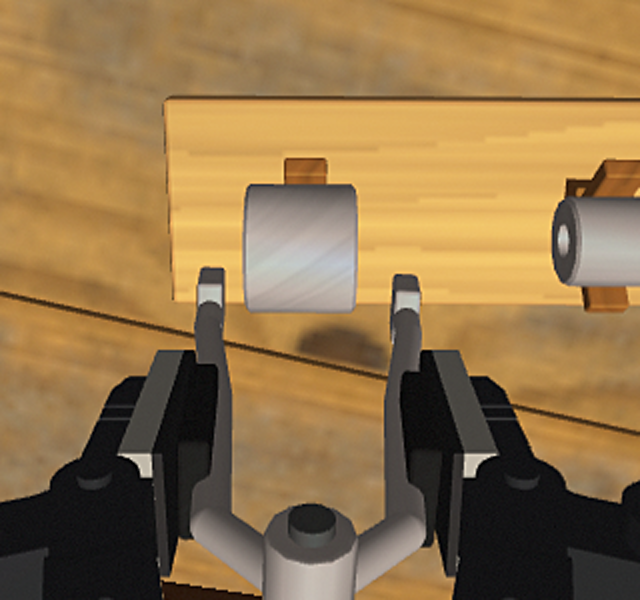

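>>> servo_tool(moves="0.002 -0.0015 0 0 0.0425;0 0 0.012 0 0.0425;0 0 0.012 0 0.0425;0 0 0.006 0 0.0425;0 0 0 0 0.0425")

```text
time: 7.6
ee_pos: [443.1, -318.9, 90.7]
orientation: [0.004, -0.12, 0.993, -0.0]
contact_force: [-0.8, -0.3, -1.4]
grip_width: 43.0
```

>>> servo_tool(moves="0 0 0.003 0 0.0425;0 0 0 0 0.041;0 0 0 0 0.039;0 0 0 0 0.037;0 0 0 0 0.036;0 0 0 0 0.036;0 0 0 0 0.036", squeeze=32)

```text
time: 8.48
ee_pos: [443.3, -319.0, 88.0]
orientation: [0.004, -0.12, 0.993, -0.0]
contact_force: [-0.4, -0.1, -1.6]
grip_width: 38.1
```

Run:
```python
from h import *
s=arm.read_state();print(s['ee_pos'],s['orientation'],s['grip_width'],s['contact_force'])
im=arm.capture('wrist')[:,:,::-1].copy()
cv2.imwrite('pics/w5.png',cv2.resize(im[120:420,160:480],None,fx=2,fy=2,interpolation=cv2.INTER_CUBIC))
```

```text
[ 443.33906179 -319.00741368   88.00038372] [ 4.07614400e-03 -1.19564006e-01  9.92818056e-01 -3.76132823e-04] 38.10904846110407 [-0.3644835  -0.10709627 -1.57017271]
```

View pics/w5.png

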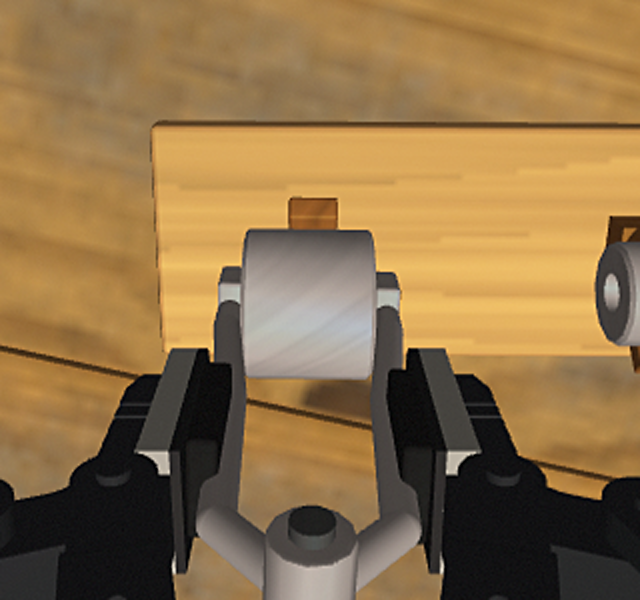

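>>> servo_tool(moves="0 0 -0.005 0 0.036;0 0 -0.015 0 0.036;0 0 -0.025 0 0.036;0 0 -0.03 0 0.036;0 0 -0.03 0 0.036;0 0 -0.02 0 0.036;0 0 0 0.06 0.036;0 0 0 0.06 0.036;0 0 0 0.06 0.036;0 0 0 0.06 0.036;0 0 0 0 0.036")

```text
time: 9.9
ee_pos: [442.2, -318.2, 227.8]
orientation: [0.007, 0.003, 1.0, -0.001]
contact_force: [0.0, 0.4, -2.4]
grip_width: 37.2
```

>>> servo_tool(moves="-0.002 0.015 0 0 0.036;-0.005 0.03 0 0 0.036;-0.007 0.042 0 0 0.036;-0.007 0.042 0 0 0.036;-0.007 0.042 0 0 0.036;-0.007 0.042 0 0 0.036;-0.007 0.042 0 0 0.036;-0.007 0.042 0 0 0.036;-0.007 0.042 0 0 0.036;-0.007 0.042 0 0 0.036;-0.007 0.042 0 0 0.036;-0.007 0.042 0 0 0.036")

```text
time: 11.4
ee_pos: [515.3, 171.0, 232.3]
orientation: [0.008, -0.006, 1.0, 0.001]
contact_force: [0.8, -0.7, -0.9]
grip_width: 37.6
```

>>> servo_tool(moves="-0.007 0.038 0 0 0.036;-0.007 0.028 0 0 0.036;-0.004 0.015 0 0 0.036;-0.002 0.006 0 0 0.036;0 0 0 0 0.036;0 0 0 0 0.036")

```text
time: 12.15
ee_pos: [529.5, 267.3, 233.8]
orientation: [0.007, -0.012, 1.0, 0.002]
contact_force: [-0.4, 0.0, -1.1]
grip_width: 37.9
```

Run:
```python
from h import *
s=arm.read_state();print(s['ee_pos'],s['orientation'],s['grip_width'],s['contact_force'])
i=info('wrist');im=arm.capture('wrist')[:,:,::-1].copy()
cv2.imwrite('pics/w6.png',im)
for P in [(463,260,58),(548,260,46),(424,260,64)]:print(proj(i,P))
```

```text
[529.51116815 267.3023563  233.78667502] [ 0.00736015 -0.01219835  0.99989655  0.0019796 ] 37.88049106974322 [-0.41832072  0.03115817 -1.13233815]
(np.float64(304.03058134380103), np.float64(115.58986967041258))
(np.float64(302.5035288234142), np.float64(219.57777678449511))
(np.float64(304.8589595992013), np.float64(58.464338576422165))
```

View pics/w6.png

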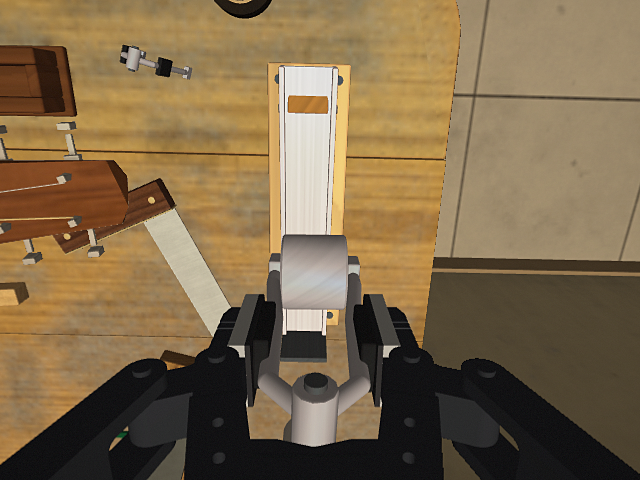

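Run:
```python
from h import *
i=info('wrist');s=arm.read_state();q=s['orientation'];T=R.from_quat([q[1],q[2],q[3],q[0]]).as_matrix();p=s['ee_pos']
im=cv2.imread('pics/w6.png').astype(int)
for v in (80,130,160,200,220): 
    b=(im[v,262:356].min(1)>150);u=np.where(b)[0]+262;print(v,u.min(),u.max(), ''.join('#' if x else '.' for x in b))
def t(n,u,v,z):
    P=onz(i,u,v,z);print(n,P.round(1),'tool',(T.T@(P-p)).round(1))
t('up end L',279,66,68);t('up end R',338,66,68);t('mark c',308,104,58);t('mark up edge',308,96,60);t('mark low',308,113,58)
t('stop top',304,333,45);t('stop top',304,358,45)
t('roller c',314.5,272,234-38.5)
t('chan c v200',305.5,200,48);t('base R up',349,66,8);t('base L up',268,63,8)
```

```text
80 279 337 .................#####.###############################################.#####..................
130 280 334 ..................####.#############################################.####.....................
160 280 333 ..................#####.###########################################.####......................
200 281 331 ...................####.#########################################.####........................
220 281 330 ...................####.########################################.####.........................
up end L [429.7 242.1  68. ] tool [102.9 -23.4 164.2]
up end R [428.6 283.3  68. ] tool [102.9  17.9 164.4]
mark c [454.7 262.8  58. ] tool [ 77.5  -3.3 174.7]
mark up edge [449.1 262.7  60. ] tool [ 83.1  -3.3 172.6]
mark low [461.1 262.9  58. ] tool [ 71.1  -3.4 174.8]
stop top [659.  263.2  45. ] tool [-126.5   -8.   190.7]
stop top [686.5 263.6  45. ] tool [-154.1   -8.2  191.1]
roller c [528.7 268.6 195.5] tool [ 1.3  1.2 38.3]
chan c v200 [530.5 262.2  48. ] tool [  1.9  -5.8 185.8]
base R up [424.7 296.    8. ] tool [107.4  30.4 224.4]
base L up [424.1 228.4   8. ] tool [109.7 -37.1 224.1]
```

>>> servo_tool(moves="0 0 0 0.03 0.036;0.01 -0.001 0.01 0 0.036;0.018 -0.002 0.02 0 0.036;0.018 -0.002 0.02 0 0.036;0.012 -0.001 0.02 0 0.036;0.005 0 0.01 0 0.036;0 0 0 0 0.036;0 0 0 0 0.036")

```text
time: 13.2
ee_pos: [467.1, 259.4, 151.9]
orientation: [0.008, 0.01, 1.0, 0.002]
contact_force: [-0.3, 0.1, -1.4]
grip_width: 37.8
```

>>> servo_tool(moves="0.003 0.002 0 -0.015 0.036;0 0 0.012 0 0.036;0 0 0.012 0 0.036;0 0 0.004 0 0.036;0 0 0 0 0.036;0 0 0 0 0.036")

```text
time: 13.95
ee_pos: [465.0, 261.8, 122.2]
orientation: [0.009, 0.003, 1.0, 0.002]
contact_force: [-0.3, 0.1, -1.9]
grip_width: 37.8
```

Run:
```python
from h import *
s=arm.read_state();print(s['ee_pos'],s['orientation'],s['grip_width'],s['contact_force'])
im=arm.capture('wrist')[:,:,::-1].copy();cv2.imwrite('pics/w7.png',im)
a=im.astype(int)
for v in list(range(90,300,15)): 
    print(v, ''.join('#' if x>170 else '+' if x>110 else '-' if x>60 else '.' for x in a[v,250:380:1].min(1)))
```

```text
[465.02681576 261.75114498 122.21181247] [0.00878194 0.00263648 0.99995499 0.00243647] 37.780507231055644 [-0.34191769  0.12932912 -1.85221843]
90 .....-----------------------------------------------------------------------------------------------------------------------------
105 ----------------------------------------------------------------------------------------------------------------------------------
120 ----------------------------------------------------------------------------------------------------------------------------------
135 ----------------------------------------------------------------------------------------------------------------------------------
150 ----------------------------------------------------------------------------------------------------------------------------------
165 ---------------------------------------+++++++++++++++++++-------------+++--------------++++++++++-+++++++++++++++++--------------
180 ----------------------------.------++++++++++++++++++++++--------------------+---------+++++++++.------------+++++++--------------
195 --------
[... 232 characters left out ...]
-++++++++--.-------------
225 ----------.-----------+######--#################################################################.#######-+++++++++----------------
240 ----------------------.#######-+.----------------------------------------------------------------######+-++++++++--.--------------
255 -----------.---------.----------++++++++++++++++++++++++++++++++++++++++++++++++++++++++++++++++++++###++++++++++-----------------
270 .............------++#-...-+##++#####+############+#+#++###############+#####++++#+++++++++++++++++#########+++++-................
285 -------------.---.---------...++################################################################++..------------------------------
```

>>> servo_tool(moves="0 0 0.003 0 0.036;0 0 0 0 0.036;0 0 0.002 0 0.036;0 0 0 0 0.036")

```text
time: 14.5
ee_pos: [465.3, 261.8, 117.3]
orientation: [0.009, 0.003, 1.0, 0.003]
contact_force: [0.4, 0.2, -2.0]
grip_width: 37.9
```

>>> servo_tool(moves="0 0 0.0015 0 0.036;0 0 0 0 0.036;0 0 0 0 0.036")

```text
time: 14.88
ee_pos: [465.6, 262.0, 116.0]
orientation: [0.009, 0.003, 1.0, 0.003]
contact_force: [-0.7, -0.5, 0.0]
grip_width: 37.7
```

>>> servo_tool(moves="0 0 0.001 0 0.036;0 0 0 0 0.036;0 0 0 0 0.036")

```text
time: 15.25
ee_pos: [466.0, 262.0, 115.3]
orientation: [0.01, 0.003, 1.0, 0.003]
contact_force: [0.3, -0.0, 1.7]
grip_width: 37.7
```

>>> servo_tool(moves="0 0 0 0 0.0385;0 0 0 0 0.04;0 0 0 0 0.0415;0 0 0 0 0.0425;0 0 0 0 0.0425;0 0 0 0 0.0425;0 0 -0.005 0 0.0425;0 0 -0.015 0 0.0425;0 0 -0.02 0 0.0425;0 0 -0.03 0 0.0425;0 0 -0.03 0 0.0425;0 0 0 0 0.0425")

```text
time: 16.75
ee_pos: [463.6, 261.5, 222.7]
orientation: [0.011, 0.003, 1.0, 0.004]
contact_force: [-0.3, -0.4, -0.8]
grip_width: 42.7
```

Run:
```python
from h import *
s=arm.read_state();print(s['ee_pos'],s['orientation'],s['grip_width'],s['contact_force'])
for n in('wrist','side','scene'): cv2.imwrite(f'pics/{n}8.png',arm.capture(n)[:,:,::-1])
w=cv2.imread('pics/wrist8.png');d=cv2.imread('pics/side8.png');c=cv2.imread('pics/scene8.png')
m=np.zeros((600,800,3),np.uint8)
m[:360,:480]=cv2.resize(w,(480,360))
x=cv2.resize(d[180:260,260:400],None,fx=2.28,fy=2.28,interpolation=cv2.INTER_CUBIC)[:, :320];m[:x.shape[0],480:480+x.shape[1]]=x
x=cv2.resize(c[170:270,150:290],None,fx=2.28,fy=2.28,interpolation=cv2.INTER_CUBIC)[:, :320];m[360:360+x.shape[0],480:480+x.shape[1]]=x
cv2.imwrite('pics/m8.png',m)
i=info('side');print('expected big in side',proj(i,(548+102,262,28+18)));a=d.astype(int)
# change of the scene since start on the track
i=info('scene');print(proj(i,(650,262,46)))
```

```text
[463.5727689  261.53059512 222.73865483] [0.01052068 0.00255333 0.99993496 0.00358795] 42.72590321129984 [-0.25169844 -0.37778218 -0.79280435]
expected big in side (np.float64(374.05993419563396), np.float64(211.65263270184064))
(np.float64(241.08263299671196), np.float64(194.350072944978))
```

Run:
```python
from h import *
for n,b in(('side',(190,240,290,400)),('scene',(175,260,160,270))):
    d=cv2.absdiff(cv2.imread(f'pics/{n}0.png'),cv2.imread(f'pics/{n}8.png')).max(2)[b[0]:b[1],b[2]:b[3]]
    _,_,st,c=cv2.connectedComponentsWithStats((d>25).astype(np.uint8))
    i=info(n)
    for s,q in zip(st[1:],c[1:]):
        if s[4]>8:
            P=(q[0]+b[2],q[1]+b[0]);print(n,s+[b[2],b[0],0,0,0],np.round(P,1),onz(i,*P,48).round(0))
```

```text
side [367 201  17  19 250] [374.8 210. ] [652. 267.  48.]
scene [168 175   8   6  27] [171.6 177.3] [618. 455.  48.]
scene [185 182   7   5  23] [188.  184.1] [616. 398.  48.]
scene [233 184  18  18 246] [241.6 192.2] [656. 264.  48.]
```

>>> servo_tool(moves="0.002 -0.02 0 0 0.0425;0.004 -0.04 0 0 0.0425;0.004 -0.05 0 0 0.0425;0.004 -0.05 0 0 0.0425;0.004 -0.05 0 0 0.0425;0.004 -0.05 0 0 0.0425;0.004 -0.05 0 0 0.0425;0.004 -0.05 0 0 0.0425;0.004 -0.05 0 0 0.0425;0.004 -0.04 0 0 0.0425;0.002 -0.015 0 0 0.0425;0 0 0 0 0.0425")

```text
time: 18.4
ee_pos: [415.9, -217.3, 210.2]
orientation: [0.003, 0.001, 1.0, 0.004]
contact_force: [0.2, 1.5, -0.1]
grip_width: 42.4
```

>>> servo_tool(moves="0 0 0.01 -0.06 0.0425;0 0 0.02 -0.06 0.0425;0 0 0.02 -0.06 0.0425;0 0 0.01 -0.06 0.0425;0 0 0 0 0.0425;0 0 0 0 0.0425")

```text
time: 19.15
ee_pos: [417.8, -210.5, 147.2]
orientation: [0.003, -0.132, 0.991, 0.005]
contact_force: [-0.4, -0.5, -0.9]
grip_width: 42.8
```

>>> servo_tool(moves="0.0005 -0.01 0 0.024 0.0425;0.0005 -0.0115 0.01 0 0.0425;0 0 0.01 0 0.0425;0 0 0 0 0.0425;0 0 0 0 0.0425")

```text
time: 19.77
ee_pos: [422.7, -233.3, 126.1]
orientation: [0.004, -0.118, 0.993, 0.004]
contact_force: [-0.2, -0.0, -0.4]
grip_width: 42.8
```

Run:
```python
from h import *
s=arm.read_state();print(s['ee_pos'],s['orientation'],s['grip_width'])
im=arm.capture('wrist')[:,:,::-1].copy();cv2.imwrite('pics/w9.png',im)
a=im.astype(int)
for v in list(range(195,310,5)): 
    # grey (low saturation) marks metal
    r=a[v,240:390];sat=r.max(1)-r.min(1);print(v, ''.join(('#' if m>110 else '+') if q<28 else '.' for q,m in zip(sat,r.min(1))))
```

```text
[ 422.67607457 -233.34833971  126.13237726] [ 0.00364526 -0.11816227  0.99297812  0.00434112] 42.779323190852104
195 ......................................................................................................................................................
200 ......................................................................................................................................................
205 ......................................................................................................................................................
210 ......................................................................................................................................................
215 ......................................................................................................................................................
220 ...................................................+++++++++++++++++++++++++++++++++++++++++++++++++++................................................
225 ...................................................++
[... 1877 characters left out ...]
.............................................+#+++++++++++++....................
290 ..................++++++++++++++....................................................................................#++++++++++++++...................
295 +++++++++++++++++..++++++++++++++...................................................................................+++++++++++++++++++++++++++++++++.
300 ++++++++++++++++++.++++++++++++++..................................................................................+++++++++++++++++++++++++++++++++++
305 ++++++++++++++++++++++++++++++++++................................................................................++++++++++++++++++++++++++++++++++++
```

>>> servo_tool(moves="0.0005 0.002 0 0 0.0425;0 0 0.015 0 0.0425;0 0 0.015 0 0.0425;0 0 0.01 0 0.0425;0 0 0 0 0.0425;0 0 0 0 0.0425")

```text
time: 20.58
ee_pos: [422.5, -230.4, 86.5]
orientation: [0.005, -0.119, 0.993, 0.004]
contact_force: [-0.3, 0.5, -0.3]
grip_width: 42.7
```

>>> servo_tool(moves="0.001 -0.0005 0.005 0 0.0425;0 0 0 0 0.0425;0 0 0 0 0.041;0 0 0 0 0.039;0 0 0 0 0.037;0 0 0 0 0.036;0 0 0 0 0.036;0 0 0 0 0.036", squeeze=32)

```text
time: 21.58
ee_pos: [421.9, -231.4, 82.0]
orientation: [0.005, -0.119, 0.993, 0.004]
contact_force: [-0.1, 0.1, -1.0]
grip_width: 37.7
```

>>> servo_tool(moves="0 0 -0.005 0 0.036;0 0 -0.015 0 0.036;0 0 -0.025 0 0.036;0 0 -0.03 0 0.036;0 0 -0.03 0 0.036;0 0 -0.02 0 0.036;0 0 0 0.06 0.036;0 0 0 0.06 0.036;0 0 0 0.06 0.036;0 0 0 0.06 0.036;0 0 0 0 0.036")

```text
time: 22.95
ee_pos: [419.9, -232.0, 214.6]
orientation: [0.005, 0.004, 1.0, 0.004]
contact_force: [-0.2, 0.8, -2.0]
grip_width: 38.0
```

>>> servo_tool(moves="-0.001 0.015 0 0 0.036;-0.003 0.03 0 0 0.036;-0.004 0.042 0 0 0.036;-0.004 0.042 0 0 0.036;-0.004 0.042 0 0 0.036;-0.004 0.042 0 0 0.036;-0.004 0.042 0 0 0.036;-0.004 0.042 0 0 0.036;-0.004 0.042 0 0 0.036;-0.004 0.042 0 0 0.036;-0.004 0.042 0 0 0.036;-0.003 0.03 0 0 0.036")

```text
time: 24.45
ee_pos: [458.4, 244.5, 220.8]
orientation: [0.005, -0.005, 1.0, 0.006]
contact_force: [0.1, -0.7, -2.0]
grip_width: 37.6
```

>>> servo_tool(moves="-0.001 0.012 0 0 0.036;0 0 0 0 0.036;0 0 0 0 0.036")

```text
time: 24.82
ee_pos: [457.6, 258.1, 220.8]
orientation: [0.005, -0.007, 1.0, 0.006]
contact_force: [0.7, -0.5, -0.8]
grip_width: 37.9
```

>>> servo_tool(moves="-0.003 0.002 0.01 0.02 0.036;-0.003 0.0015 0.02 0 0.036;0 0 0.025 0 0.036;0 0 0.02 0 0.036;0 0 0.01 0 0.036;0 0 0.004 0 0.036;0 0 0 0 0.036;0 0 0 0 0.036")

```text
time: 25.82
ee_pos: [466.5, 258.7, 128.0]
orientation: [0.005, 0.008, 1.0, 0.005]
contact_force: [-0.1, 0.2, -0.8]
grip_width: 37.5
```

Run:
```python
from h import *
s=arm.read_state();print(s['ee_pos'],s['orientation'],s['grip_width'],s['contact_force'])
im=arm.capture('wrist')[:,:,::-1].copy();cv2.imwrite('pics/w10.png',im)
a=im.astype(int)
for v in list(range(200,310,8)): 
    print(v, ''.join('#' if x>170 else '+' if x>110 else '-' if x>60 else '.' for x in a[v,250:380:1].min(1)))
```

```text
[466.46841096 258.66745529 127.97550968] [0.00512574 0.00846495 0.99993756 0.00519153] 37.470756546142546 [-0.10324031  0.22289376 -0.82567436]
200 -------------.-------------#######.#################################################################.+######+-+++++++-------------
208 ---------------------------+######-+################################################################.+######-++++++++-------------
216 ----..-.-..-...-------------#######-###############################################################+.#######-++++++++-.-----------
224 ----------------------------+######-####+......................................................####--#######-+++++++--.-----------
232 ---------------.------------.######+-###+......................................................+###-+######-++++++++--------------
240 ---.-...--.----.-------------+######.####......................................................+###.+######-++++++++--------------
248 ............-....-------------##+.-------------------------------------------------------------+###.+######-++++++++--------------
256 -------
[... 233 characters left out ...]
-----++++++-.............
272 -----------------.--..---------++################################+###+++#+++#++++++++++++++++++++++###++####+++++++--.------------
280 ---------------------------..--+++############################################################+++..-----------+++++---------------
288 ----------------------------..-+++++++++++++++++++++++++++++++++++++++++++++++++++++++++++++++++++.-------------+++---------------
296 --------.......--.-----------..---++++++++++++++++++++++++++++++++++++++++++++++++++++++++++++-##..------------++.......----------
304 ------....................--....-######++#######################################################-.-------......--.........--------
```

>>> servo_tool(moves="0.0015 0.0025 0 -0.01 0.036;0 0 0.006 0 0.036;0 0 0.004 0 0.036;0 0 0.002 0 0.036;0 0 0 0 0.036;0 0 0 0 0.036")

```text
time: 26.62
ee_pos: [465.1, 261.7, 115.5]
orientation: [0.005, 0.003, 1.0, 0.005]
contact_force: [0.3, 0.6, -2.1]
grip_width: 37.8
```

Run:
```python
from h import *
im=arm.capture('wrist')[:,:,::-1].copy();cv2.imwrite('pics/w11.png',im)
a=im.astype(int)
for v in (208,216,224,232,280): 
    print(v, ''.join('#' if x>170 else '+' if x>110 else '-' if x>60 else '.' for x in a[v,250:380:1].min(1)))
```

```text
208 -------------------+#######.#####################################################################.+#######-++++++++---------------
216 -------.------------#######-+###################################################################+.+######++++++++++---------------
224 ----..-.------------+######+-###################################################################--#######-++++++++--.-------------
232 --------.------------#######-+####+........................................................#####.+#######-++++++++--.-------------
280 ----------.-------.-------.-.---++############################################################+++..-----------+++-.---------------
```

>>> servo_tool(moves="0 -0.0005 0.0015 0 0.036;0 0 0 0 0.036;0 0 0.0015 0 0.036;0 0 0 0 0.036;0 0 0 0 0.036")

```text
time: 27.3
ee_pos: [465.3, 261.1, 112.5]
orientation: [0.006, 0.003, 1.0, 0.005]
contact_force: [-0.1, -0.2, -1.1]
grip_width: 37.6
```

>>> servo_tool(moves="0 0 0.0015 0 0.036;0 0 0 0 0.036;0 0 0 0 0.036")

```text
time: 27.68
ee_pos: [465.7, 261.3, 111.3]
orientation: [0.006, 0.003, 1.0, 0.006]
contact_force: [0.2, -1.1, 1.0]
grip_width: 37.4
```

>>> servo_tool(moves="0 0 0.001 0 0.036;0 0 0 0 0.036;0 0 0 0 0.036")

```text
time: 28.05
ee_pos: [466.0, 261.3, 110.6]
orientation: [0.006, 0.003, 1.0, 0.006]
contact_force: [0.1, -0.8, 2.4]
grip_width: 37.6
```

Contact is clear: +2.4 N against about -1.5 N free. I release the thin roller now.

>>> servo_tool(moves="0 0 0 0 0.0385;0 0 0 0 0.04;0 0 0 0 0.0415;0 0 0 0 0.0425;0 0 0 0 0.0425;0 0 0 0 0.0425;0 0 -0.005 0 0.0425;0 0 -0.015 0 0.0425;0 0 -0.02 0 0.0425;0 0 -0.03 0 0.0425;0 0 -0.03 0 0.0425;0 0 0 0 0.0425")

```text
time: 29.55
ee_pos: [464.3, 260.3, 217.9]
orientation: [0.007, 0.003, 1.0, 0.006]
contact_force: [0.0, -0.6, -1.5]
grip_width: 42.4
```

Run:
```python
from h import *
s=arm.read_state();print(s['ee_pos'],s['orientation'],s['grip_width'])
for n in('wrist','side','scene'): cv2.imwrite(f'pics/{n}12.png',arm.capture(n)[:,:,::-1])
for n,b in(('side',(190,240,290,400)),('scene',(175,260,180,270))):
    i=info(n)
    for k in('0','8'):
        d=cv2.absdiff(cv2.imread(f'pics/{n}{k}.png'),cv2.imread(f'pics/{n}12.png')).max(2)[b[0]:b[1],b[2]:b[3]]
        _,_,st,c=cv2.connectedComponentsWithStats((d>25).astype(np.uint8))
        for s,q in zip(st[1:],c[1:]):
            if s[4]>15:
                P=(q[0]+b[2],q[1]+b[0]);print(n,k,s+[b[2],b[0],0,0,0],np.round(P,1),onz(i,*P,46).round(0))
    print('exp small',proj(i,(548+71,262,36+13)))
```

```text
[464.30627325 260.29274087 217.88780866] [0.00701593 0.00294768 0.99995073 0.00637336] 42.449885704464386
side 0 [342 201  12  15 135] [347.7 208.2] [589. 280.  46.]
side 0 [367 201  17  19 250] [374.8 210. ] [653. 272.  46.]
side 8 [342 201  12  15 135] [347.8 208.2] [589. 281.  46.]
exp small (np.float64(361.06336286248086), np.float64(210.31965427380393))
scene 0 [186 184   7   6  26] [188.8 186.4] [611. 392.  46.]
scene 0 [233 184  18  18 246] [241.6 192.2] [658. 266.  46.]
scene 0 [217 198  17  15 165] [225. 205.] [595. 268.  46.]
scene 8 [217 198  17  15 167] [225.2 205.4] [594. 266.  46.]
exp small (np.float64(233.02676029365279), np.float64(199.67037090240328))
```

>>> servo_tool(moves="0 0 0 0 0.0425;0 0 0 0 0.0425;0 0 0 0 0.0425;0 0 0 0 0.0425;0 0 0 0 0.0425;0 0 0 0 0.0425")

```text
time: 30.45
ee_pos: [463.0, 259.5, 213.7]
orientation: [0.004, 0.003, 1.0, 0.005]
contact_force: [0.8, 0.0, -0.9]
grip_width: 42.3
```

Run:
```python
from h import *
for n in('side','scene'): cv2.imwrite(f'pics/{n}13.png',arm.capture(n)[:,:,::-1])
for n,b in(('side',(190,240,290,400)),('scene',(175,260,180,270))):
    i=info(n)
    for k in('0',):
        d=cv2.absdiff(cv2.imread(f'pics/{n}{k}.png'),cv2.imread(f'pics/{n}13.png')).max(2)[b[0]:b[1],b[2]:b[3]]
        _,_,st,c=cv2.connectedComponentsWithStats((d>25).astype(np.uint8))
        for s,q in zip(st[1:],c[1:]):
            if s[4]>15:
                P=(q[0]+b[2],q[1]+b[0]);print(n,k,s+[b[2],b[0],0,0,0],np.round(P,1),onz(i,*P,46).round(0))
```

```text
side 0 [342 201  12  15 136] [347.7 208.2] [589. 280.  46.]
side 0 [367 201  17  19 250] [374.8 210. ] [653. 272.  46.]
scene 0 [233 184  18  18 247] [241.7 192.3] [658. 266.  46.]
scene 0 [186 185   7   6  29] [188.9 187.5] [608. 389.  46.]
scene 0 [217 198  17  15 165] [225. 205.] [595. 268.  46.]
```

>>> servo_tool(moves="-0.02 0.0005 0 0 0.0425;-0.04 0 0 0 0.0425;-0.045 0 0 0 0.0425;-0.04 0 0 0 0.0425;-0.02 0 0 0 0.0425;0 0 0 0 0.0425;0 0 0 0 0.0425")

```text
time: 31.42
ee_pos: [631.9, 259.3, 214.7]
orientation: [0.004, 0.002, 1.0, 0.005]
contact_force: [-0.8, -0.4, -0.8]
grip_width: 42.4
```

Run:
```python
from h import *
s=arm.read_state();print(s['ee_pos'],s['orientation'],s['grip_width'])
i=info('wrist');im=arm.capture('wrist')[:,:,::-1].copy();cv2.imwrite('pics/w14.png',im)
np.set_printoptions(suppress=True)
u,v=proj(i,(595,262,53));print(u,v,proj(i,(650,262,46)))
u,v=int(u),int(v)
m=np.zeros((600,800,3),np.uint8)
m[:600,:480]=cv2.resize(im[max(v-125,0):max(v-125,0)+250,u-100:u+100],(480,600),interpolation=cv2.INTER_CUBIC)
d=cv2.imread('pics/side13.png')
m[:300,480:]=cv2.resize(d[190:240,320:400],None,fx=4,fy=6,interpolation=cv2.INTER_CUBIC)[:300,:320]
m[300:540,480:]=cv2.resize(im,(320,240))
print('crop origin',u-100,max(v-125,0),'scale 2.4')
cv2.imwrite('pics/m14.png',m)
```

```text
[631.87080235 259.29949304 214.71642548] [0.00355717 0.0021154  0.99998035 0.00470963] 42.366866643949976
313.93593303244023 160.01671373710172 (np.float64(314.06366623970695), np.float64(227.86651676488412))
crop origin 213 35 scale 2.4
```

View pics/m14.png

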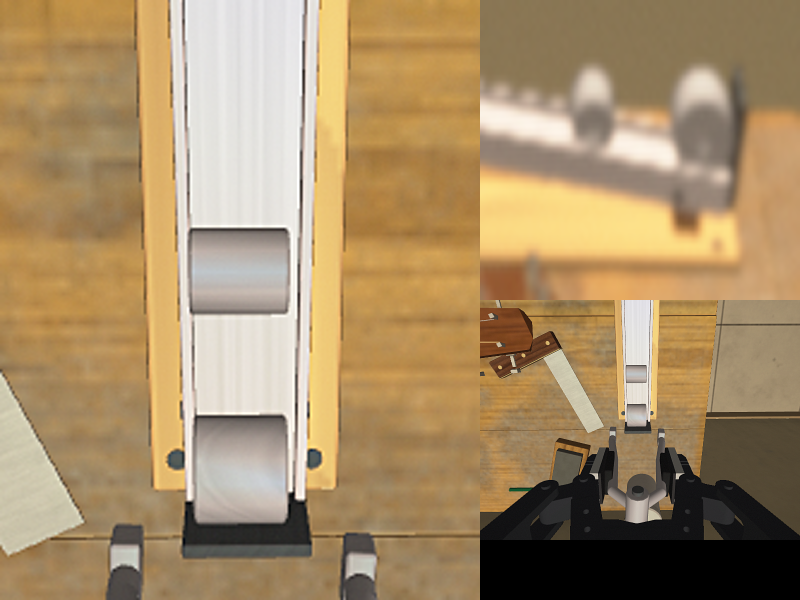

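Run:
```python
from h import *
i=info('wrist');s=arm.read_state();q=s['orientation'];T=R.from_quat([q[1],q[2],q[3],q[0]]).as_matrix();p=s['ee_pos']
def t(n,u,v,z):
    u,v=213+u/2.4,35+v/2.4;P=onz(i,u,v,z);print(n,P.round(1),'tool',(T.T@(P-p)).round(1))
t('sm c',239,271,53);t('sm up',239,229,58);t('sm dn',239,313,52);t('wallL',190,271,45);t('wallR',298,271,45)
t('big c',240,470,48);t('big up',240,417,52);t('big dn',240,522,46);t('plate top',245,557,50);t('plate near',245,495,50)
t('padL',125,556,215-35);t('padR',359,562,215-35)
```

```text
sm c [586.2 261.   53. ] tool [4.690e+01 1.000e-01 1.615e+02]
sm up [573.3 261.   58. ] tool [5.970e+01 1.000e-01 1.564e+02]
sm dn [599.2 260.9  52. ] tool [3.390e+01 1.000e-01 1.626e+02]
wallL [587.  245.6  45. ] tool [ 46.  -15.3 169.3]
wallR [587.2 279.6  45. ] tool [ 46.   18.6 169.7]
big c [651.9 261.1  48. ] tool [-18.8   0.4 166.9]
big up [632.6 261.1  52. ] tool [  0.4   0.4 162.8]
big dn [671.1 261.   46. ] tool [-38.    0.4 169.1]
plate top [682.4 262.6  50. ] tool [-49.3   2.1 165.2]
plate near [660.  262.7  50. ] tool [-26.9   2.1 165. ]
padL [626.4 237.5 180. ] tool [  5.7 -22.1  34.6]
padR [628.  283.4 180. ] tool [ 4.2 23.9 35. ]
```

>>> servo_tool(moves="0.012 0.0005 0.01 0 0.0425;0.018 0.0005 0.02 0 0.0425;0.012 0 0.025 0 0.0425;0.003 0 0.02 0 0.0425;0 0 0.008 0 0.0425;0 0 0 0 0.0425;0 0 0 0 0.0425")

```text
time: 32.35
ee_pos: [584.2, 262.4, 132.9]
orientation: [0.005, 0.001, 1.0, 0.006]
contact_force: [0.0, -0.2, -0.4]
grip_width: 42.5
```

>>> servo_tool(moves="-0.003 -0.0015 0 0 0.0425;0 0 0.012 0 0.0425;0 0 0.012 0 0.0425;0 0 0.006 0 0.0425;0 0 0 0 0.0425;0 0 0 0 0.0425")

```text
time: 33.1
ee_pos: [588.0, 261.1, 101.2]
orientation: [0.005, 0.001, 1.0, 0.006]
contact_force: [-0.8, -0.4, 0.2]
grip_width: 42.5
```

Run:
```python
from h import *
im=arm.capture('wrist')[:,:,::-1].copy();cv2.imwrite('pics/w15.png',im)
a=im.astype(int)
for v in list(range(180,316,6)): 
    print(v, ''.join('#' if x>170 else '+' if x>110 else '-' if x>60 else '.' for x in a[v,240:390:1].min(1)))
```

```text
180 -------------.----------------#######+.#####################################################################+.+#######--------------......--..--......
186 -------------.----------------+######+.+####################################################################+.+######+--------------.........-........
192 --------------.----------------#######-+####################################################################-.+######---------------.......-----------
198 ------..---.-..---------------.+######+-####################################################################.-#######---------------....-.-...........
204 -------........----------------+######+.####################################################################.+######+--------------......-............
210 --------.--....-----------------#######.+##################################################################+.+######+--------------...................
216 -----.---------.---------------.+######-+##################################################################+.+######---------------...................
222 -----------
[... 1764 characters left out ...]
+++++++++++++++++++++++++++++#####+.+######--.+....----------.----------------.-
294 ------------------.-.-.-........----######+-############################################################+.+#####+---...---.---------------------------
300 ...................---------.....---+######.############################################################--######-+-...-.---------.........-...........
306 .......-......................-...---######-+###########################################################.+######-+.....--...................-.-.......
312 .............................--....--+#####-+##########################################################+.+#####+-...----......................-.......
```

>>> servo_tool(moves="0.0005 0 0.004 0 0.0425;0 0 0.003 0 0.0425;0 0 0 0 0.0425;0 0 0 0 0.041;0 0 0 0 0.039;0 0 0 0 0.037;0 0 0 0 0.036;0 0 0 0 0.036;0 0 0 0 0.036", squeeze=32)

```text
time: 34.28
ee_pos: [587.8, 261.3, 94.3]
orientation: [0.006, 0.001, 1.0, 0.006]
contact_force: [-0.2, -0.3, -1.2]
grip_width: 37.5
```

>>> servo_tool(moves="0 0 -0.004 0 0.036;0 0 0 0 0.036;-0.008 0 0 0 0.036;-0.01 0 0 0 0.036;-0.008 0 0 0 0.036;0 0 0 0 0.036;0 0 0 0 0.036")

```text
time: 35.15
ee_pos: [615.6, 261.0, 98.8]
orientation: [0.006, 0.001, 1.0, 0.006]
contact_force: [-0.2, 0.4, -1.8]
grip_width: 37.3
```

>>> servo_tool(moves="-0.002 0 0.003 0 0.036;0 0 0.003 0 0.036;0 0 0 0 0.036;0 0 0 0 0.036")

```text
time: 35.65
ee_pos: [617.3, 261.2, 92.4]
orientation: [0.006, 0.001, 1.0, 0.006]
contact_force: [-1.1, -0.0, -0.9]
grip_width: 37.8
```

>>> servo_tool(moves="0 0 0.0015 0 0.036;0 0 0 0 0.036;0 0 0 0 0.036")

```text
time: 36.02
ee_pos: [617.3, 261.3, 90.9]
orientation: [0.006, 0.001, 1.0, 0.006]
contact_force: [-0.5, -0.5, -1.6]
grip_width: 37.6
```

>>> servo_tool(moves="0 0 0.001 0 0.036;0 0 0 0 0.036;0 0 0 0 0.036")

```text
time: 36.4
ee_pos: [617.5, 261.3, 90.1]
orientation: [0.006, 0.001, 1.0, 0.006]
contact_force: [1.4, 0.2, 0.3]
grip_width: 37.9
```

>>> servo_tool(moves="0 0 0.0005 0 0.036;0 0 0 0 0.0385;0 0 0 0 0.04;0 0 0 0 0.0415;0 0 0 0 0.0425;0 0 0 0 0.0425;0 0 0 0 0.0425;0 0 -0.005 0 0.0425;0 0 -0.015 0 0.0425;0 0 -0.03 0 0.0425;0 0 -0.04 0 0.0425;0 0 0 0 0.0425")

```text
time: 37.9
ee_pos: [616.6, 260.5, 186.1]
orientation: [0.007, 0.001, 1.0, 0.007]
contact_force: [0.6, 0.5, -1.2]
grip_width: 42.6
```

>>> servo_tool(moves="0 0 -0.02 0 0.0425;0 0 0 0 0.0425;0 0 0 0 0.0425")

```text
time: 38.28
ee_pos: [615.8, 259.9, 206.2]
orientation: [0.006, 0.001, 1.0, 0.006]
contact_force: [-0.1, -0.4, -1.7]
grip_width: 42.3
```

Run:
```python
from h import *
s=arm.read_state();print(s['ee_pos'],s['orientation'],s['grip_width'])
i=info('wrist');im=arm.capture('wrist')[:,:,::-1].copy();cv2.imwrite('pics/w16.png',im)
d=arm.capture('side')[:,:,::-1].copy();cv2.imwrite('pics/side16.png',d)
print('exp small,big',proj(i,(621,262,49)),proj(i,(652,262,48)))
a=im.astype(int)
for v in list(range(150,290,5)):
    print(v, ''.join('#' if x>170 else '+' if x>110 else '-' if x>60 else '.' for x in a[v,265:365].min(1)))
b=(190,240,290,400);q=cv2.absdiff(cv2.imread('pics/side0.png'),d).max(2)[b[0]:b[1],b[2]:b[3]]
_,_,st,c=cv2.connectedComponentsWithStats((q>25).astype(np.uint8))
for x,y in zip(st[1:],c[1:]):
    if x[4]>15:print(x+[290,190,0,0,0],y+[290,190])
```

```text
[615.82232802 259.86523686 206.22034618] [6.40274385e-03 9.38960295e-04 9.99959025e-01 6.33015950e-03] 42.30553223598614
exp small,big (np.float64(312.6564310170008), np.float64(215.2078191070797)) (np.float64(312.7125244162815), np.float64(252.6056407382647))
150 --------+-----------#####-##############################################-####+-++++++++++-.------...
155 --------+-----------+####-##############################################-####++++++++++++-----------
160 --------+-----------+####-#############################################++####-++++++++++------------
165 ------.-+------------####+#############################################-+####-++++++++++------------
170 ------.-++-----------##################################################-#####-++++++++++------------
175 ------.-++-----------#####+############################################-#####-++++++++++------------
180 ---------+-----------#####+############################################.####++++++++++++------------
185 ---------++----------+####-############################################-####++++++++++++-.----------
[... 1450 characters left out ...]
----++--------------
260 --------++++------------###+######################################+...####.----------------.--------
265 #####+------------------...+######+++####+########################+.......-----------------..-++----
270 +++##+-----------------....-++++++++++++++++++++++++++++++++++++#++........----------------.++######
275 -----------------------......................-..............................--------------.-++..----
280 ---------------------+-.....................................................--------------.---------
285 ----------------------.-------------------------------------------------------------------.+.-------
[356 201  28  19 395] [369.89367089 210.01012658]
```

>>> servo_tool(moves="0.01 -0.016 0 -0.013 0.0425;0.02 -0.03 0 -0.013 0.0425;0.025 -0.038 0 0 0.0425;0.025 -0.038 0 0 0.0425;0.025 -0.038 0 0 0.0425;0.025 -0.038 0 0 0.0425;0.02 -0.03 0 0 0.0425;0.01 -0.015 0 0 0.0425;0 0 0 0 0.0425;0 0 0 0 0.0425")

```text
time: 39.62
ee_pos: [454.0, 6.3, 196.6]
orientation: [0.003, -0.012, 1.0, 0.006]
contact_force: [0.7, -0.1, -1.6]
grip_width: 42.3
```

>>> servo_tool(moves="0.005 -0.0025 0.01 0 0.0425;0.004 -0.002 0.02 0 0.0425;0 0 0.02 0 0.0425;0 0 0.02 0 0.0425;0 0 0.01 0 0.0425;0 0 0 0 0.0425;0 0 0 0 0.0425")

```text
time: 40.5
ee_pos: [448.2, 7.5, 114.1]
orientation: [0.004, -0.015, 1.0, 0.007]
contact_force: [0.6, -0.1, -0.8]
grip_width: 42.7
```

Run:
```python
from h import *
s=arm.read_state();print(s['ee_pos'],s['orientation'],s['grip_width'])
i=info('wrist');im=arm.capture('wrist')[:,:,::-1].copy();cv2.imwrite('pics/w17.png',im)
a=im.astype(int)
for n,P in (('slot near L',(433,-36,38)),('slot far R',(457,44,38)),('slot c',(445,4,38)),('padL',(444.7,-22,161-84))):print(n,P,np.round(proj(i,P),1))
for v in list(range(160,300,5)):
    r=a[v,200:430:2];sat=r.max(1)-r.min(1);m=r.max(1)
    print(v, ''.join('#' if (q<25 and x>60) else '.' if x<45 else '-' if x<90 else '+' if x<140 else ' ' for q,x in zip(sat,m)))
```

```text
[448.17917015   7.4976717  114.09159874] [ 0.00440495 -0.01547317  0.99984449  0.00722354] 42.65955472779262
slot near L (433, -36, 38) [232.9 219.1]
slot far R (457, 44, 38) [372.8 262.4]
slot c (445, 4, 38) [304.3 241.2]
padL (444.7, -22, 77) [249.1 266.8]
160                                                                                                                    
165                                                                                                                    
170                                                                                                                    
175                                                                                                                    
180          ++++++++++++++++++++++++++++++++++++++++++++++------------------------------...........                   
185          -++++-------------+++++++++++++++++++++++++++++++++++++++++++++++++++++++++++++++++++++++                 
190          +++.--------------------------.----------------------------------------------------.++++                  
1
[... 1818 characters left out ...]
+++++++++++++++######++++++++++++++++++++++++++++++++++++++++++#######++++++++++                    
275             ++++++++++++++++++######++++++++++++++++++++++++++++++++++++++++++#######+++++++++                     
280                              #######                                         +#######                              
285                              #######                                          #######                              
290                              #######                                          #######                    ######### 
295 +++++++             ######...+######+                                         #######+..#######         +#++#+#####
```

Run:
```python
from h import *
i=info('wrist');a=cv2.imread('pics/w17.png').astype(int)
for v in (210,224,228,232,236):
    r=a[v,190:440];m=cv2.GaussianBlur(r.max(1).astype(np.float32)[None],(5,1),0)[0];g=np.diff(m)
    print(v,[(k+190,round(float(g[k]))) for k in range(1,len(g)-1) if abs(g[k])>7 and abs(g[k])>=abs(g[k-1]) and abs(g[k])>=abs(g[k+1])])
for y in(-51,-36,4,44,59): print(y,np.round(proj(i,(433+(4-y)*.02,y,38)),1),np.round(proj(i,(456+(4-y)*.02,y,38)),1))
for v in (258,262,266,270):
    r=a[v,200:430];s=np.where((r.max(1)-r.min(1)<25)&(r.max(1)>60))[0]+200;print(v,s[s<300].min(),s[s<300].max(),s[s>320].min(),s[s>320].max())
for u,v,z in((245,258,66),(345,258,66)):print(onz(i,u,v,72).round(1))
```

```text
210 [(216, -26), (393, 26)]
224 [(217, -28), (220, 8), (233, -20), (242, 27), (368, -29), (377, 21), (391, 28)]
228 [(217, -24), (233, -22), (242, 26), (367, -30), (376, 22), (391, 41)]
232 [(218, -29), (233, -23), (242, 30), (367, -31), (376, 21), (391, 36)]
236 [(218, -26), (221, 9), (233, -24), (242, 27), (367, -28), (376, 20), (390, 29)]
-51 [205.9 220.2] [208.  258.6]
-36 [233.  220.4] [234.2 258.7]
4 [304.9 220.9] [303.9 259.1]
44 [376.3 221.4] [373.1 259.4]
59 [403.  221.5] [398.9 259.6]
258 260 272 356 368
262 259 272 356 368
266 259 272 356 369
270 259 271 355 369
[442.3 -24.6  72. ]
[441.1  23.9  72. ]
```

>>> servo_tool(moves="0.003 -0.0035 0 0 0.0425;0 0 0.012 0 0.0425;0 0 0.015 0 0.0425;0 0 0.005 0 0.0425;0 0 0 0 0.0425;0 0 0 0 0.0425")

```text
time: 41.3
ee_pos: [445.8, 3.8, 81.0]
orientation: [0.005, -0.015, 1.0, 0.007]
contact_force: [0.4, -0.1, -0.9]
grip_width: 42.5
```

>>> servo_tool(moves="0.001 0 0.01 0 0.0425;0 0 0.01 0 0.0425;0 0 0.005 0 0.0425;0 0 0 0 0.0425;0 0 0 0 0.0425")

```text
time: 41.92
ee_pos: [445.1, 4.1, 54.4]
orientation: [0.005, -0.015, 1.0, 0.007]
contact_force: [0.5, -0.0, -0.4]
grip_width: 42.3
```

>>> servo_tool(moves="0 0 0.002 0 0.0425;0 0 0 0 0.0425;0 0 0.0015 0 0.0425;0 0 0 0 0.0425;0 0 0 0 0.0425")

```text
time: 42.55
ee_pos: [445.4, 4.2, 51.1]
orientation: [0.006, -0.015, 1.0, 0.007]
contact_force: [-0.4, -0.1, -0.9]
grip_width: 42.6
```

>>> servo_tool(moves="0 0 0.001 0 0.0425;0 0 0 0 0.0425;0 0 0.001 0 0.0425;0 0 0 0 0.0425;0 0 0 0 0.0425")

```text
time: 43.18
ee_pos: [446.0, 4.6, 49.5]
orientation: [0.007, -0.015, 1.0, 0.008]
contact_force: [-0.2, -0.0, 2.6]
grip_width: 42.6
```

>>> servo_tool(moves="0 0 0 0 0.0435;0 0 0 0 0.045;0 0 0 0 0.047;0 0 0 0 0.05;0 0 0 0 0.065;0 0 0 0 0.08;0 0 0 0 0.08;0 0 0 0 0.08;0 0 0 0 0.08")

```text
time: 44.3
ee_pos: [445.9, 4.5, 49.3]
orientation: [0.007, -0.015, 1.0, 0.008]
contact_force: [-0.1, -0.4, 0.5]
grip_width: 79.8
```

Run:
```python
from h import *
s=arm.read_state();print(s['ee_pos'],s['grip_width'],s['contact_force'])
im=arm.capture('wrist')[:,:,::-1].copy();cv2.imwrite('pics/w18.png',im)
a=im.astype(int);b=cv2.imread('pics/w2.png').astype(int)
for n,q in(('now',a),('w2',b)):
    print(n)
    for v in range(200,460,13):
        r=q[v,120:520:4];m=r.max(1);sat=m-r.min(1)
        print(v,''.join('#' if (t<25 and x>70) else '.' if x<50 else '-' if x<100 else '+' if x<150 else ' ' for t,x in zip(sat,m)))
```

```text
[445.90855734   4.51318748  49.31960571] 79.84933153898645 [-0.10418948 -0.38743895  0.54804494]
now
200                                                                                                     
213                    ++++++++++++++++++++++++++++++++++++++++++++++------------                       
226                    ++..............................-.......-.--....--....-.++                       
239                   ----------------------..-.-..-.-..-.-...---....-----..---.-.                      
252                   -+++++++++++++++++++++++++++++++++++++++++++++++++++++++++++                      
265                    +++++++++++++++++++++++++++++++++++++++++++++++++++++++++++                      
278                    +++++---.++++###+++++++++++++++++++++++++++###+++....-+++++                      
291                    +++++-----.--####.-------------------...-..###-..-...-++++                       
304                    -++++--....-.....#.-..-..---...-....-..-..####---....+++++                       
317               ###-...+-+.-..---.....#-.---...--.-.
[... 2503 characters left out ...]
.-####+      #......+      #####..         +......-  ............     
382 .................-.....       ..####################+#########.            .....-.................. 
395 .................--...              ###########################             ...-....................
408 .....................     ######         ###########                         .......................
421 ----..................    ####+          ###########      #                 ..................----..
434 -----.........--.......   +              ## ########     ##  ##          .........-...........-----.
447 -----....................     .....................................------...................-.--..-.
```

>>> servo_tool(moves="0 0 -0.005 0 0.08;0 0 -0.01 0 0.08;0 0 -0.025 0 0.08;0 0 -0.03 0 0.08;0 0 -0.03 0 0.08;0 0 -0.03 0 0.08;0 0 0 0 0.08;0 0 0 0 0.08")

```text
time: 45.35
ee_pos: [443.3, 2.0, 187.3]
orientation: [0.007, -0.015, 1.0, 0.007]
contact_force: [-1.2, 0.1, -0.5]
grip_width: 79.8
```

Run:
```python
from h import *
s=arm.read_state();print(s['ee_pos'],s['contact_force'],s['time'])
for n in('wrist','side','scene'): cv2.imwrite(f'pics/{n}19.png',arm.capture(n)[:,:,::-1])
i=info('wrist');a=cv2.imread('pics/wrist19.png').astype(int)
print([np.round(proj(i,P),1) for P in((443,4,112),(443.5,-22,14),(443.5,33,14))])
for v in range(150,290,5):
    r=a[v,230:420:2];m=r.max(1);sat=m-r.min(1)
    print(v,''.join('#' if (t<25 and x>70) else '.' if x<50 else '-' if x<100 else '+' if x<150 else ' ' for t,x in zip(sat,m)))
for n,bs in(('side',((190,240,290,400),(215,310,250,320),(235,300,225,250))),('scene',((175,260,210,270),(250,320,250,320),(305,345,315,360),(265,300,160,200)))):
  for b in bs:
    q=cv2.absdiff(cv2.imread(f'pics/{n}0.png'),cv2.imread(f'pics/{n}19.png')).max(2)[b[0]:b[1],b[2]:b[3]]
    _,_,st,c=cv2.connectedComponentsWithStats((q>25).astype(np.uint8))
    print(n,b,[((x[:5]+[b[2],b[0],0,0,0]).tolist()) for x in st[1:] if x[4]>6])
```

```text
[443.33477672   2.04152572 187.28283888] [-1.20514609  0.1258055  -0.46066084] 45.35
[array([313.5, 246.4]), array([278.9, 202.6]), array([348.1, 204.5])]
150              +                       ++                                                        
155    ++++   +                                                                                    
160                                                                ++++                            
165         ..........--------------+++++++                         ++++                           
170        -+--+++++++--+++++++++++++++++++++++++++++++++++++++++++++++++++++++++                  
175        -++....-..........................................................+++                   
180        --++++++++++++++++++++-++++++++++++++++-----------------------------+                   
185        --+++++++-+++++-++++++++-+++++++++++++++++++++++++++++++++++++++++++-                   
190        +-++++++++++++++++++++++++++++++++++++++++++++++++++++++++++++++++++-                   
195  +      +-++--.-.+++++-###+++++++--------
[... 1736 characters left out ...]
       -          
285                    #                                 -                            ########     
side (190, 240, 290, 400) [[356, 201, 28, 19, 396]]
side (215, 310, 250, 320) [[277, 231, 11, 4, 23], [275, 234, 3, 4, 11], [282, 238, 2, 6, 8], [279, 239, 2, 8, 15], [286, 240, 2, 10, 16], [276, 250, 2, 4, 7], [285, 253, 2, 4, 8], [285, 266, 3, 3, 7]]
side (235, 300, 225, 250) []
scene (175, 260, 210, 270) [[243, 175, 27, 44, 652], [226, 184, 24, 23, 312]]
scene (250, 320, 250, 320) [[279, 256, 9, 7, 35], [286, 263, 5, 5, 13], [273, 266, 4, 5, 9], [272, 266, 13, 21, 75], [293, 272, 7, 16, 55]]
scene (305, 345, 315, 360) []
scene (265, 300, 160, 200) [[160, 265, 9, 23, 114]]
```

```bash
python3 -c "
from station import arm
print(arm.finish_job(), arm.read_state()['time'])"
```

```text
the job is handed in; nothing more can be done
the job is handed in; nothing more can be done
```

I loaded both rollers with the larger tongs, stood the tongs back in their holder and handed the job in at about 45.5 s. `finish_job` gave no verdict.

- **Thick roller:** I set it on the upper track with clear contact (wrist force went from -2 to +1.7 N) and let it go. It rolled to the stop, and the side camera showed it within about 2 pixels of the expected place.
- **Thin roller:** I set it down the same way, but after release it stayed about 35 mm short of the thick one. I pinched it again with the tongs, moved it about 30 mm down the channel, set it down and let it go. The wrist camera then showed it touching the thick roller, and the side camera showed no change in that before hand-in.
- **Tongs:** the last wrist check put the feet and hinge over the slot centre within a few millimetres, upright. Their position in the other two views was within about 2 pixels of the start.
- **Bystanders:** the wedge showed no change in the scene camera. In the tape's patch of the scene view the only change was at the left edge, which I put down to the arm without checking.
- **Not settled:** two changed patches showed in the last scene view around the track. One fits the two rollers together; the other I took for the arm and did not check. I checked the final state by measuring the pictures, because my picture views were nearly used up.

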